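Park the rub arm and slide the sample out

TASK

Open the rub fixture for a sample change by pushing only, gripping and lifting nothing. Gently push the counterweighted arm up by its red crossbar, past its balance point, until it tips over to the left and stays parked against its stop; only then push the orange paddle to slide the sample sled away from the robot, all the way to its end stop. Leave the loose things around it where they are.

Things in the scene. Friction and masses are not known exactly. Their poses are not given: they have to be found in the camera images.
- fixture: Rub fixture, fixed to the bench: grey base plate 205 (x) x 190 mm (y), its top 12 mm above the bench; two blue cheeks (111 mm high) carry the arm's hinge. Origin at bench height, below the arm's mid plane. Its own axes: z up, x points about to the robot's left (world yaw pi/2, up to 0.3 rad either way), y points about towards the robot. The arm's crossbar overhangs its -x side.
- load_hinge (a point): Centre of the arm's hinge, 85 mm above the bench, 60 mm from the fixture origin along fixture +x; the hinge axis runs along the fixture's y.
- load_handle (a point): Middle of the red round crossbar at the arm's upper end: 17 mm diameter, 80 mm long along the fixture's y, 160 mm from the hinge axis. Arm down: 123 mm from the hinge towards fixture -x (robot's right) and 103 mm above it. The steel arm (18 mm wide) meets it at mid-length from below left; a rod with a brass weight hangs under the arm, 46 mm to the +x side of the bar.
- load_arm (a joint): Arm angle, rad: 0 = down, head on the sample (arm slopes 40 degrees up towards fixture -x); grows as the crossbar is pushed up and over towards fixture +x; 1.57 = parked against its stop. Balance point near 0.85: below it the arm falls back, beyond it it tips over and parks by itself within about 2 s. A push of 2 to 4 N on the crossbar moves it.
- sled_paddle (a point): Centre of the orange upright paddle on the sample sled: 26 mm (fixture x) x 8 mm (y) x 45 mm high, centre 44 mm and top 66 mm above the bench. It stands 83 mm from the fixture origin towards -x (robot's right). Push its broad face that looks to the robot, towards fixture -y (away from the robot).
- sled (a joint): Sled travel, m: starts at 0 to 0.015, grows away from the robot (fixture -y), 0.06 = against the end stop. Slides with some 1.5 N and stays where it is left.
- weight: Loose brass weight with knob, 30 mm diameter, 32 mm high, right of the fixture. Origin under its centre.
- tin: Loose round tin, green lid, 66 mm diameter, 30 mm high, left of the fixture. Origin under its centre.
- tape: Loose roll of yellow tape, 98 mm diameter, 24 mm high, in front of and right of the fixture. Origin under its centre.

How it is judged:
By the outcome, as a careful person would: the job done as asked, in the order asked, and still so for the second after the job is handed in, with the robot touching nothing.
It also fails if it takes over 46 s, if anything falls off the work surface, if the arm or the gripper's body presses on something with over 40 N, if the wrist force passes 120 N, or if a joint passes its speed limit or range.

ROBOT

A 7-joint arm with a two-finger parallel gripper is mounted at the origin on a cart in front of the work surface, level with it; the furniture and walls round the work are solid. World frame = base frame: x ahead of the robot, y to its left, z up, the work surface at z = 0. Lengths are in m, angles in rad, forces in N, time in s.
With the tool pointing down it reaches from about 0.425 to 0.95 m from the base axis. Payload 4.7 kg.
Tool frame: the origin (TCP) lies between the finger pads; the fingertips stand 25 mm ahead of it and the grasp point (between the pads) lies 6 mm ahead of it; x points along the fingers, z is the direction in which the jaws open and shut, and the axes are right-handed (so a half turn about x gives the same grasp; the last joint's range is limited). The gripper opens to 85 mm and grips with 20 to 120 N. Pads are 22 mm wide; open, the fingers measure 114 mm over their backs; the gripper's body (76 mm by 85 mm) begins 54 mm behind the grasp point. The pads swing forward as they close: fully open they stand 13 mm farther back than shut.
Start: joints at [1.241, 0.469, -0.049, 1.532, 0.024, 1.141, -0.082], TCP at [0.2, -0.645, 0.256] pointing down, gripper open.
Joint ranges: [-2.59, 2.59], [-0.33, 1.99], [-1.39, 1.29], [0.1, 2.45], [-1.04, 4.18], [0.21, 1.99], [-2.66, 2.66]. Speed limits (rad/s): [2.57, 2.57, 3.14, 3.14, 3.14, 3.14, 3.14].

INTERFACE

Orientations are given as a 3x3 rotation matrix whose columns are the frame's x, y, z axes.
In Python, from rig import * gives the robot as it stands. Calls block until the motion is done:
- movep(position, orientation): joint-space move of the TCP to a pose.
- move_l(position, attitude=None, feed=0.15, until_force=None): straight line of the TCP; attitude=None keeps the orientation; feed is the mean speed in m/s. With until_force (N) it stops when the force on the tool has changed by that much, and returns True; else False.
- move_joints(angles): joint-space move.
- command_gripper(opening, newtons=None): finger opening in m; newtons is the grip in N (None keeps the last); returns when the fingers have stopped.
- sleep(seconds).
- inverse_kinematics(position, orientation): joint angles nearest the present ones, or None.
- sense(): the state.
- camera(name): name is "scene" or "top"; returns (picture, depth): 384x512x3 uint8, red, green, blue; 384x512 float32, m along the optical axis (not along the pixel's ray), 0 where there is no reading.
- camera_params(name): a dict with "K" (3x3 intrinsics, pixels), "position" and "rotation" of the camera in the world. Camera axes: x right, y down, z forward; pixel columns grow to the right and rows downward; lengths in m; the calibration is good to about 2 mm. A picture is of the moment at which its call begins. camera_params takes no time and is no camera call.
A pose or a line that the arm cannot do raises Unreachable and nothing moves.
- finish_job(): hands the job in, once; it reports no verdict.
The state is a dict: "time_s": time; "joint_pos": joint angles; "qd": joint speeds; "joint_efforts": joint torques, N m; "position": TCP position; "tcp_rot": TCP orientation; "wrist_force": force on the tool from outside, world axes, zero at the start; "ft_torque": the same for the moment, N m; "finger_gap": finger opening in m.
Only numpy, scipy, OpenCV 4.12 (cv2) and the standard library are available. Lean on these libraries where they do the work, as an engineer would, in place of code of your own. Each camera call takes 0.05 s, during which the arm holds its last target.

## Working session

There is one attempt and no reset: what is moved stays moved. The work goes in short steps, each a Python script; the robot and the scene stay as the last script left them, time stands still between calls to the robot, and variables do not carry over. Pictures are saved under pics/ and viewed, and the job is handed in when it is done.

```bash
mkdir -p pics; ls; python3 - <<'E'
from rig import *
import cv2,numpy as np
for n in ("scene","top"):
    p,d=camera(n); cv2.imwrite(f"pics/{n}0.png",p[:,:,::-1]); np.savez(f"{n}0.npz",p=p,d=d)
    c=camera_params(n); print(n,c)
s=sense(); print(s["time_s"],s["position"],s["tcp_rot"],s["finger_gap"])
E
```

```text
pics
scene {'K': array([[443.52588044,   0.        , 253.63028383],
       [  0.        , 443.52588044, 194.06153428],
       [  0.        ,   0.        ,   1.        ]]), 'position': array([-0.26959437, -1.07824633,  0.63475695]), 'rotation': array([[ 0.76610445, -0.24481723,  0.59426299],
       [-0.6423151 , -0.32429148,  0.694454  ],
       [ 0.02270012, -0.91372838, -0.40569095]])}
top {'K': array([[360.59194976,   0.        , 254.5587809 ],
       [  0.        , 360.59194976, 191.60030545],
       [  0.        ,   0.        ,   1.        ]]), 'position': array([ 0.3848486 , -0.20081661,  1.16739911]), 'rotation': array([[-0.02037817, -0.99527648,  0.09491818],
       [-0.9996896 ,  0.02164505,  0.01233659],
       [-0.01433282, -0.09463732, -0.99540863]])}
0.1 [ 0.19985158 -0.64421418  0.25531757] [[-6.31337095e-04  9.55086689e-01  2.96325864e-01]
 [ 1.72990528e-03  2.96326523e-01 -9.55085127e-01]
 [-9.99998304e-01 -9.03649936e-05 -1.83929143e-03]] 0.08505661221845079
```

View pics/scene0.png

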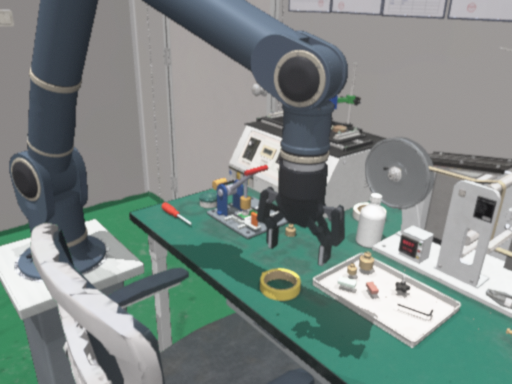

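View pics/top0.png

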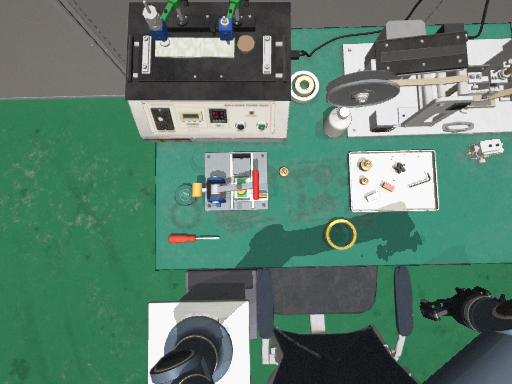

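The top view shows the fixture at about (236,181), the red bar at (256,185), the weight at (284,171), the tape at (341,234) and the tin at (185,194). Zooming in.

```bash
python3 - <<'E'
import cv2,numpy as np
p=np.load("top0.npz")["p"][:,:,::-1]; q=np.load("scene0.npz")["p"][:,:,::-1]
a=cv2.resize(p[140:225,170:300],None,fx=6,fy=6,interpolation=cv2.INTER_CUBIC)
b=cv2.resize(q[155:245,190:310],None,fx=6,fy=6,interpolation=cv2.INTER_CUBIC)
cv2.imwrite("pics/t1.png",a);cv2.imwrite("pics/s1.png",b)
E
```

```text
(no output)
```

View pics/t1.png

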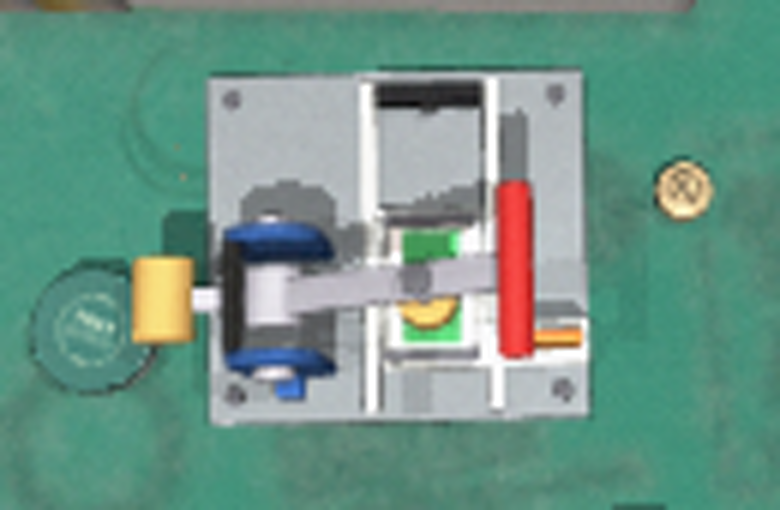

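View pics/s1.png

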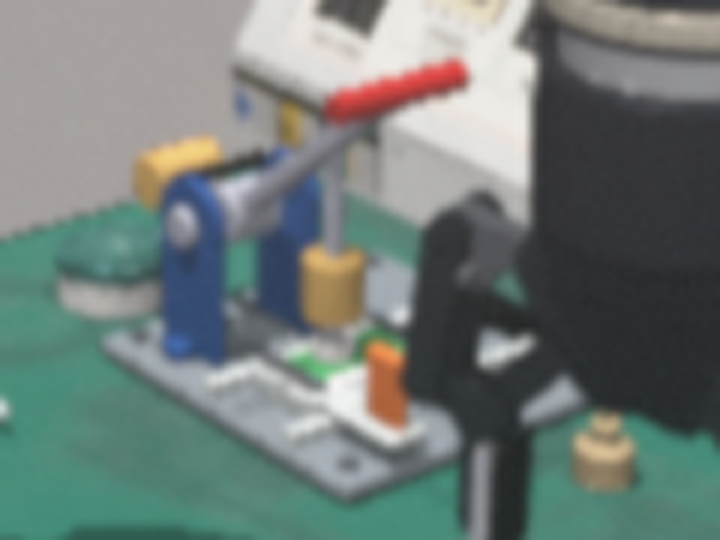

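```bash
cat > h.py <<'E'
import cv2,numpy as np
def ray(c,u,v,z):
    K,P,R=c["K"],np.asarray(c["position"]),np.asarray(c["rotation"])
    d=R@np.linalg.solve(K,[u,v,1.]); return P+d*(z-P[2])/d[2]
def mask(p,lo,hi,roi):
    h=cv2.cvtColor(np.ascontiguousarray(p),cv2.COLOR_RGB2HSV); m=cv2.inRange(h,lo,hi)
    z=np.zeros_like(m);u0,v0,u1,v1=roi;z[v0:v1,u0:u1]=m[v0:v1,u0:u1];return z
def proj(c,X):
    q=np.asarray(c["rotation"]).T@(np.asarray(X)-c["position"]);q=c["K"]@q;return q[:2]/q[2]
E
python3 - <<'E'
from rig import camera_params
from h import *
f=np.load("top0.npz");p,d=f["p"],f["d"];c=camera_params("top")
def rect(m):
    cs,_=cv2.findContours(m,cv2.RETR_EXTERNAL,cv2.CHAIN_APPROX_NONE);k=max(cs,key=cv2.contourArea)
    return cv2.minAreaRect(k),cv2.contourArea(k)
m=mask(p,(0,150,90),(6,255,255),(240,160,270,205));m|=mask(p,(174,150,90),(180,255,255),(240,160,270,205))
v,u=np.nonzero(m);print("red",u.min(),u.max(),v.min(),v.max(),rect(m))
A=np.array([ray(c,a,b,.188) for a,b in zip(u,v)]);print(A.mean(0)); w,e=np.linalg.eigh(np.cov(A[:,:2].T));print(e[:,1],np.ptp(A@np.r_[e[:,1],0]))
m=mask(p,(8,150,120),(16,255,255),(256,190,272,202));v,u=np.nonzero(m);print("or",len(u),u.min(),u.max(),v.min(),v.max());print(ray(c,u.mean(),v.mean(),.066))
# plate corners from crop (6x) 
for a,b in ((209,74),(583,70),(590,414),(212,423)): print("corner",ray(c,170+(a+.5)/6-.5,140+(b+.5)/6-.5,.012))
print("depth bar",d[180,256],"weight",ray(c,284,171.4,.03),"tape",ray(c,341,234,.02), "tin", ray(c,170+93/6,140+327/6,.03), "box edge",ray(c,230,139,0),ray(c,230,139,.1))
R=np.asarray(c["rotation"]);P=c["position"]
pts=np.array([P+R@(np.linalg.solve(c["K"],[uu,vv,1])*d[vv,uu]) for vv in range(10,140,10) for uu in (180,240,280)]);print(pts.round(3))
E
```

```text
red 253 258 170 198 (((255.5, 184.0), (28.0, 5.0), 90.0), 133.0)
[ 0.49839822 -0.1917037   0.188     ]
[-0.99998787  0.0049252 ] 0.07717992760688186
or 16 259 266 195 197
[ 0.47602695 -0.20988336  0.066     ]
corner [ 0.62848534 -0.02572455  0.012     ]
corner [ 0.62594292 -0.22882367  0.012     ]
corner [ 0.43946357 -0.22816193  0.012     ]
corner [ 0.43890792 -0.02596885  0.012     ]
depth bar 0.9792979 weight [ 0.55582335 -0.28170602  0.03      ] tape [ 0.35418032 -0.45616448  0.02      ] tin [0.48882793 0.03270991 0.03      ] box edge [ 0.67233208 -0.10883575  0.        ] [ 0.64770609 -0.11671488  0.1       ]
[[ 0.948 -0.006  0.282]
 [ 0.988 -0.159  0.21 ]
 [ 0.986 -0.271  0.208]
 [ 0.941  0.002  0.248]
 [ 0.937 -0.16   0.246]
 [ 0.955 -0.27   0.21 ]
 [ 0.927  0.007  0.223]
 [ 0.921 -0.158  0.225]
 [ 0.927 -0.269  0.209]
 [ 0.888  0.003  0.241]
 [ 0.879 -0.159  0.25 ]
 [ 0.897 -0.268  0.21 ]
 [ 0.861  0.004  0.239]
 [ 0.852 -0.158  0.248]
 [ 0.868 -0.267  0.211]
 [ 0.834  0.004  0.238]
 [ 0.83  -0.157  0.237]
 [ 0.839 -0.266  0.212]
 [ 0.806  0.004  0.237]
 [ 0.802 -0.157  0.236]
 [ 0.811 -0.266  0.208]
 [ 0.777  0.004  0.239]
 [ 0.774 -0.156  0.236]
 [ 0.783 -0.265  0.209]
 [ 0.76   0.01   0.212]
 [ 0.756 -0.155  0.213]
 [ 0.753 -0.264  0.212]
 [ 0.738  0.013  0.196]
 [ 0.729 -0.154  0.208]
 [ 0.727 -0.264  0.206]
 [ 0.718  0.019  0.169]
 [ 0.715 -0.152  0.165]
 [ 0.711 -0.265  0.168]
 [ 0.699  0.027  0.136]
 [ 0.695 -0.15   0.135]
 [ 0.692 -0.267  0.134]
 [ 0.68   0.035  0.097]
 [ 0.675 -0.147  0.099]
 [ 0.672 -0.268  0.098]]
```

```bash
cat >> h.py <<'E'
D=np.array([0,.5,-.8660254]);N=np.array([0,.8660254,.5])
RT=np.column_stack([D,[1,0,0],-N])
HY,HZ,XP=-.069,.085,.470
def bar(th):
    a=np.arccos(123/160.)+th
    return np.array([XP,HY-.160*np.cos(a),HZ+.160*np.sin(a)])
def tcp(th,back=0.): return bar(th)-(.023+back)*N-.010*D
E
python3 - <<'E'
from rig import *
from h import *
print(bar(0))
for th in (0,.4,.9):print(inverse_kinematics(tcp(th),RT))
print(inverse_kinematics(np.array([.42,-.212,.06]),np.column_stack([[0,0,-1],[1,0,0],[0,-1,0]])))
command_gripper(0.0,20)
movep(tcp(0,.025)+np.array([0,-.07,.06]),RT)
move_l(tcp(0,.025),feed=.12)
s=sense();print(s["time_s"],s["position"],s["joint_pos"],s["wrist_force"],s["finger_gap"])
for n in ("scene","top"):
    p,d=camera(n); 
    r=p[140:225,170:300] if n=="top" else p[135:245,180:320]
    cv2.imwrite(f"pics/{n}1.png",cv2.resize(r,None,fx=5,fy=5,interpolation=cv2.INTER_CUBIC)[:,:,::-1])
E
```

```text
[ 0.47      -0.192      0.1873279]
[ 0.73062413  0.45704162 -0.1996791   1.83900574 -0.38905336  1.16538424
 -0.82044639]
[ 0.67521258  0.36847818 -0.21525123  1.8710548  -0.41793743  1.1908172
 -0.89391189]
[ 0.59793667  0.29353994 -0.26806071  1.93641036 -0.45842529  1.14753106
 -0.99797653]
[ 0.53470137  0.43566845 -0.19150134  2.16796669  0.15421454  0.55028114
 -1.34181818]
3.3833 [ 0.47027153 -0.23954161  0.17235315] [ 0.75071963  0.49024962 -0.1882224   1.81555249 -0.37767317  1.16599236
 -0.79321314] [ 0.02161661 -0.99283754  0.53070807] 2.1924696984599442e-05
```

View pics/scene1.png

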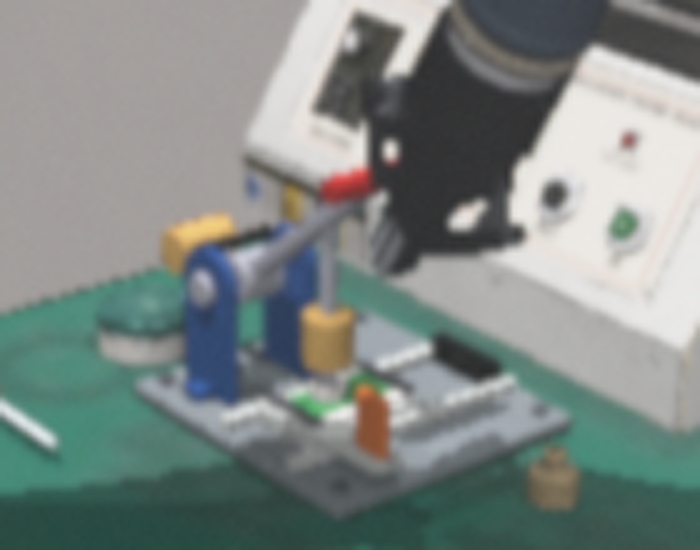

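View pics/top1.png

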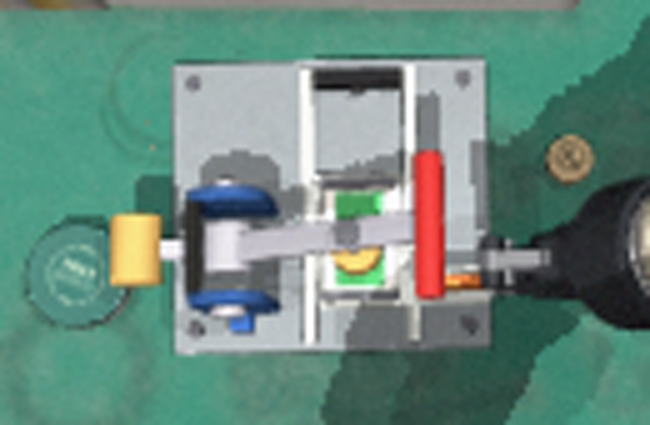

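The finger is just right of the bar, on its near half and clear of the arm. Now touching and pushing along the arc.

```bash
sed -i 's/XP=-.069,.085,.470/XP=-.069,.085,.466/' h.py; python3 - <<'E'
from rig import *
from h import *
f0=sense()["wrist_force"]
t=move_l(tcp(0,-.006),feed=.03,until_force=1.5)
s=sense();off=(tcp(0)-s["position"])@N;print("touch",t,off,s["wrist_force"]-f0)
for th in (.1,.2,.3,.4,.5):
    h=move_l(tcp(th),feed=.04,until_force=15)
    s=sense();print(th,h,round(s["time_s"],2),(s["wrist_force"]-f0).round(2))
    if h: break
p,d=camera("scene");cv2.imwrite("pics/scene2.png",cv2.resize(p[105:245,180:320],None,fx=4,fy=4,interpolation=cv2.INTER_CUBIC)[:,:,::-1])
E
```

```text
touch True -0.002414425093226644 [ 2.33894576 -0.55932969 -0.10299969]
0.1 False 4.85 [ 2.47 -0.33  0.02]
0.2 False 5.4 [ 1.8  -0.88  0.76]
0.3 False 5.95 [ 0.8  -0.4  -0.43]
0.4 False 6.5 [1.31 0.47 0.14]
0.5 False 7.05 [ 0.03  0.98 -0.61]
```

View pics/scene2.png

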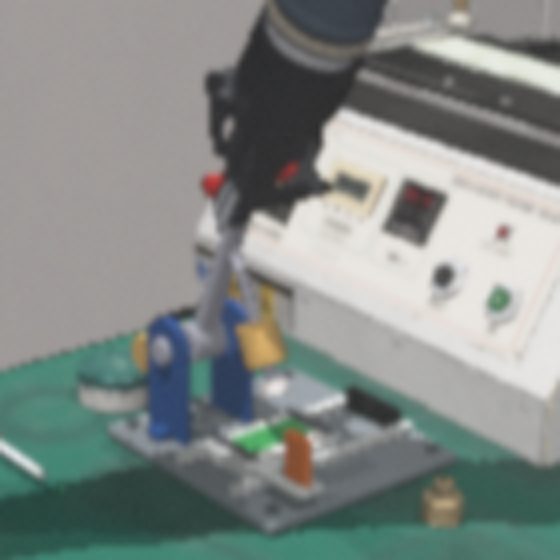

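The arm has risen with the finger (bar near (230,185) in the crop). Continuing past the balance point.

```bash
python3 - <<'E'
from rig import *
from h import *
f0=sense()["wrist_force"]
for th in (.6,.7,.8,.88,.94):
    h=move_l(tcp(th),feed=.04,until_force=15)
    s=sense();print(th,h,round(s["time_s"],2),(s["wrist_force"]-f0).round(2))
    if h: break
for i in range(2):
    p,d=camera("scene");cv2.imwrite(f"pics/scene3{i}.png",cv2.resize(p[105:245,180:320],None,fx=4,fy=4,interpolation=cv2.INTER_CUBIC)[:,:,::-1])
    if i==0: sleep(1.)
E
cd pics; python3 -c "
import cv2,numpy as np
cv2.imwrite('scene3.png',cv2.resize(np.hstack([cv2.imread('scene30.png'),cv2.imread('scene31.png')]),(800,400)))"
```

```text
0.6 False 7.65 [ 1.7   0.17 -0.07]
0.7 False 8.2 [-1.06  1.07 -0.49]
0.8 False 8.75 [0.89 0.71 0.02]
0.88 False 9.22 [0.41 1.07 0.3 ]
0.94 False 9.61 [ 0.19  0.56 -0.08]
```

View pics/scene3.png

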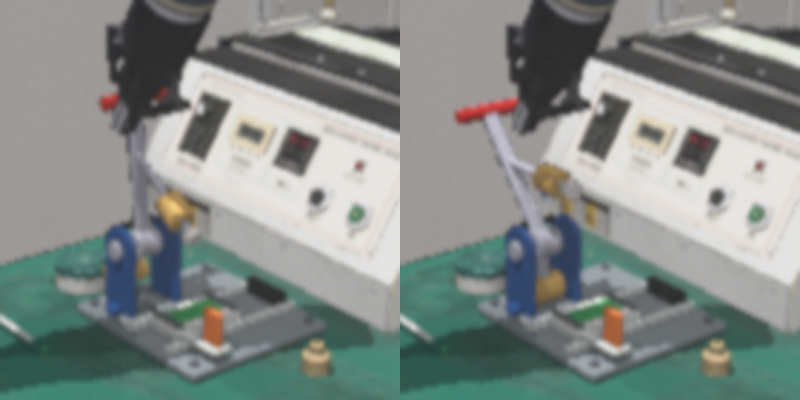

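The bar has left the finger and is tipping left. Backing off and checking that it is parked before going to the paddle.

```bash
cat >> h.py <<'E'
RV=np.column_stack([[0,0,-1],[1,0,0],[0,-1,0]])
E
python3 - <<'E'
from rig import *
from h import *
move_l(tcp(.94,.12),feed=.15)
movep(np.array([.415,-.211,.20]),RV)
s=sense();print(s["time_s"],s["position"])
for n in ("scene","top"):
    p,d=camera(n);r=p[140:225,170:300] if n=="top" else p[105:245,180:320]
    if n=="top":
        c=camera_params(n);m=mask(p,(8,150,120),(16,255,255),(256,180,272,202));v,u=np.nonzero(m);print(len(u));print(ray(c,u.mean(),v.mean(),.066) if len(u) else 0)
        m=mask(p,(0,150,90),(6,255,255),(190,150,250,215))|mask(p,(174,150,90),(180,255,255),(190,150,250,215));v,u=np.nonzero(m);print("bar",len(u),ray(c,u.mean(),v.mean(),.208))
    cv2.imwrite(f"pics/{n}4.png",cv2.resize(r,None,fx=4,fy=4,interpolation=cv2.INTER_CUBIC)[:,:,::-1])
E
```

```text
12.15 [ 0.41566938 -0.20987463  0.20099835]
0
0
bar 0 [nan nan nan]<stdin>:10: RuntimeWarning: Mean of empty slice.
  ret = ret.dtype.type(ret / rcount)
```

View pics/scene4.png

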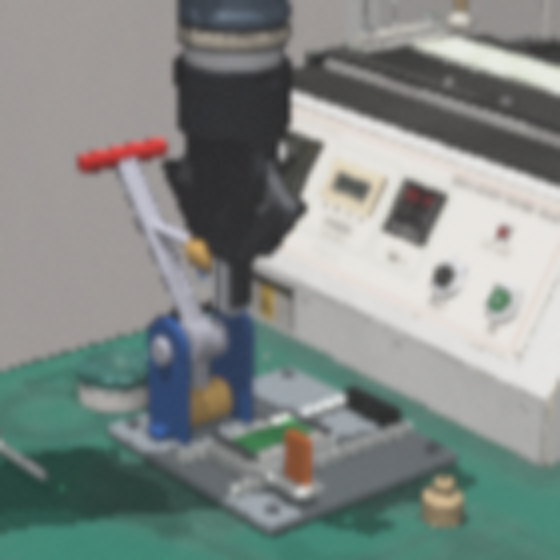

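View pics/top4.png

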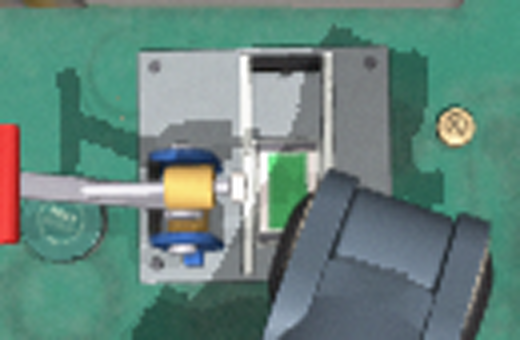

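The arm is parked: the bar is at about top pixel (172,186), or y≈+0.036 against +0.034 expected. Now the sled.

```bash
python3 - <<'E'
from rig import *
from h import *
move_l(np.array([.415,-.211,.062]),RV,feed=.15)
sleep(.2); f0=sense()["wrist_force"]
xs=[]
for x in (.475,.56):
    t=move_l(np.array([x,-.211,.062]),RV,feed=.035,until_force=8)
    s=sense();print(t,s["time_s"],s["position"],(s["wrist_force"]-f0).round(2))
    if t: break
for n in ("scene","top"):
    p,d=camera(n);r=p[140:225,170:300] if n=="top" else p[105:245,180:320]
    cv2.imwrite(f"pics/{n}5.png",cv2.resize(r,None,fx=4,fy=4,interpolation=cv2.INTER_CUBIC)[:,:,::-1])
E
```

```text
False 15.3833 [ 0.47486097 -0.21096549  0.06194477] [-1.31 -0.64 -0.81]
True 16.625 [ 0.51173642 -0.2109144   0.06132922] [-0.85 -0.56 -0.84]
```

View pics/scene5.png

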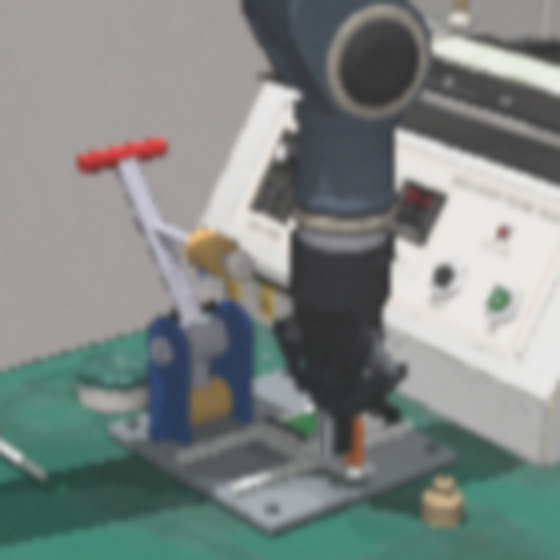

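It stopped at x=0.512, but the force has dropped again, so I can't be sure this is the end stop. Pushing on to confirm.

```bash
python3 - <<'E'
from rig import *
from h import *
for k in range(4):
    x0=sense()["position"][0]
    t=move_l(np.array([x0+.02,-.211,.062]),RV,feed=.03,until_force=10)
    s=sense();print(t,s["time_s"],s["position"],s["wrist_force"].round(2))
    if t and s["position"][0]-x0<.004: break
sleep(.2);s=sense();print(s["position"],s["wrist_force"].round(2))
E
```

```text
True 17.0583 [ 0.51172122 -0.2106965   0.06032532] [-0.55 -0.55  0.09]
[ 0.51120078 -0.21054871  0.05998226] [ 0.03 -0.41 -0.84]
```

```bash
python3 - <<'E'
from rig import *
from h import *
x=sense()["position"]
move_l(np.array([.46,-.211,.062]),RV,feed=.15)
move_l(np.array([.415,-.30,.26]),RV,feed=.25)
movep(np.array([.33,-.45,.28]),RV)
s=sense();print(s["time_s"],s["position"])
for n in ("scene","top"):
    p,d=camera(n);np.savez(n+"6.npz",p=p,d=d);r=p[140:225,170:300] if n=="top" else p[105:245,180:320]
    if n=="top":
        c=camera_params(n);m=mask(p,(8,150,120),(16,255,255),(256,160,272,202));v,u=np.nonzero(m);print(len(u),ray(c,u.mean(),v.mean(),.066) if len(u) else 0)
    cv2.imwrite(f"pics/{n}6.png",cv2.resize(r,None,fx=5,fy=5,interpolation=cv2.INTER_CUBIC)[:,:,::-1])
E
```

```text
19.5083 [ 0.33060115 -0.44882941  0.27873396]
22 [ 0.5252079 -0.2114898  0.066    ]
```

View pics/scene6.png

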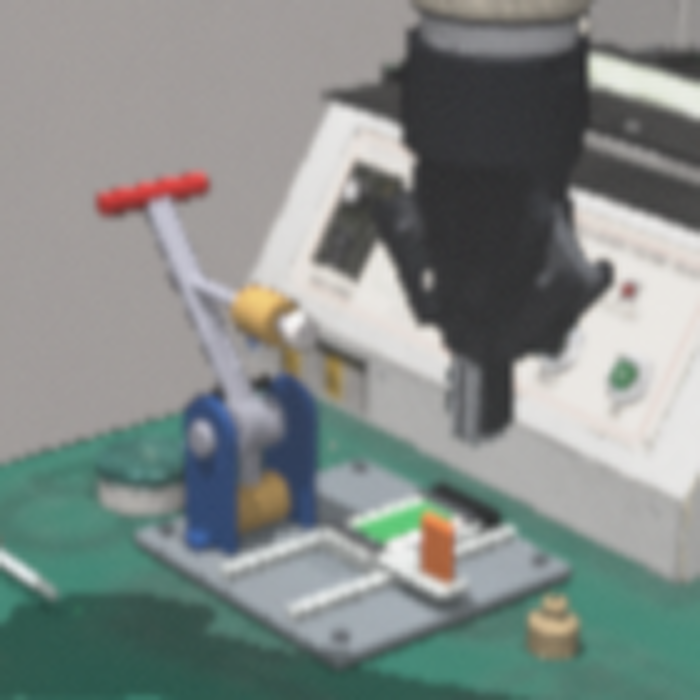

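View pics/top6.png

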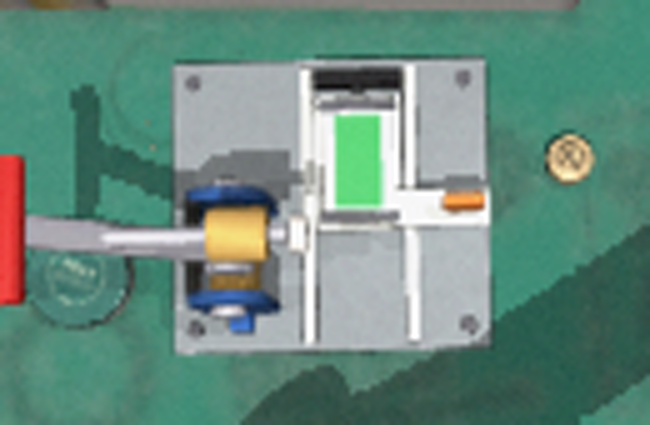

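The sled looks to be against its black stop and the arm is parked. There's time for one confirming push from a fresh approach.

```bash
python3 - <<'E'
from rig import *
from h import *
movep(np.array([.425,-.25,.20]),RV)
move_l(np.array([.45,-.211,.062]),RV,feed=.2)
sleep(.2);f0=sense()["wrist_force"]
t=move_l(np.array([.506,-.211,.062]),RV,feed=.06);s=sense();print(t,s["time_s"],s["position"])
sleep(.2)
t=move_l(np.array([.530,-.211,.062]),RV,feed=.02,until_force=15);s=sense();print(t,s["time_s"],s["position"],(s["wrist_force"]-f0).round(2))
move_l(np.array([.46,-.211,.062]),RV,feed=.15)
move_l(np.array([.415,-.30,.26]),RV,feed=.25)
movep(np.array([.33,-.45,.28]),RV)
s=sense();print(s["time_s"])
p,d=camera("top");c=camera_params("top");m=mask(p,(8,150,120),(16,255,255),(256,160,272,202));v,u=np.nonzero(m);print(len(u),ray(c,u.mean(),v.mean(),.066))
q=np.load("top0.npz")["p"]
print("diff vs before", np.abs(p[145:200,225:270].astype(int)-np.load("top6.npz")["p"][145:200,225:270]).max())
cv2.imwrite("pics/top7.png",cv2.resize(p[135:255,150:370],None,fx=3.6,fy=3.6,interpolation=cv2.INTER_CUBIC)[:,:,::-1])
E
```

```text
False 22.7 [ 0.50544322 -0.2110285   0.061868  ]
True 23.55 [ 0.51165899 -0.21100739  0.06101891] [-0.89 -0.18  0.62]
25.8
22 [ 0.5252079 -0.2114898  0.066    ]
diff vs before 9
```

View pics/top7.png

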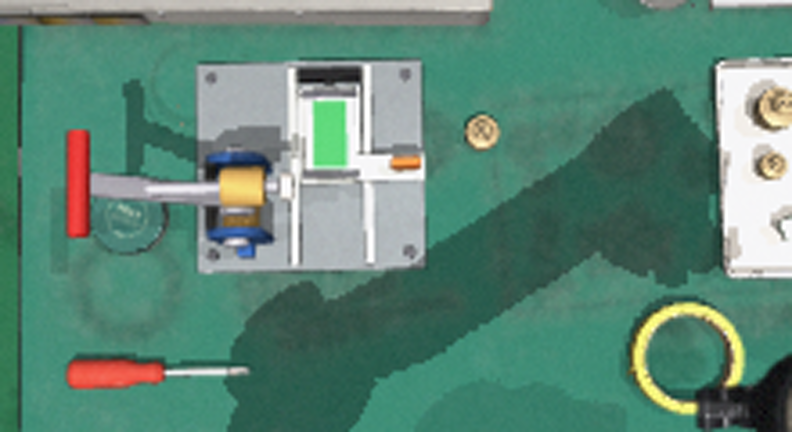

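A 15 N push stopped at the same point (0.5117), so the sled is on its stop. The arm is parked and the loose things haven't moved.

```bash
python3 - <<'E'
from rig import *
finish_job()
E
```

```text
the job is handed in; nothing more can be done
```

The fixture is open and the job is handed in, finished at about 26 s of the 46 s allowed.

- **Arm:** With the gripper closed, I pushed the red crossbar slowly along its arc, just past the balance point, then stopped pushing. It tipped left by itself and stayed in the parked position in every later picture. I read its bar at y ≈ +0.036 m, against +0.034 m expected. That reading was by eye, because the automatic bar mask missed it.
- **Sled:** Only after the arm was parked did I push the paddle away from the robot, by about 49 mm. The force stop first triggered at x = 0.512 m, but the force read after stopping was near zero, so I checked it again. A repeat push and a fresh 15 N push both stopped at x ≈ 0.512 m, and the sled did not move between pictures. The pictures show it against its black end stop.
- **Loose things:** By eye, the weight, tin and tape are where they were. The gripper ended clear of everything, held above the bench near the tape.

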